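# Slide the big tape measure out of the van tray into the tote

## Task

Pull the half-open tray out of the grey shelf to its stop. Then slide the bigger of the two tape measures, flat and without lifting it, out over the tray's open front into the plywood tote until no part of it sticks out of the tote's mouth. Leave the other tools lying about where they are in the tray, leave the tray fully out, and do not knock the can standing beyond the tray.

Things in the scene. Friction and masses are not known exactly. Their poses are not given: they have to be found in the camera images.
- tray (a joint): How far the tray has been drawn out from where it starts (about half out), in m: 0 at the start, 0.19 at its stop (fully out); negative is pushed in. It runs along the shelf's -y on ball-bearing runners with about 2 N of friction and stays where it is left.
- shelf: Grey painted steel shelf, fixed, 460 wide (x) x 445 deep (y) x 152 mm high, with goods on top up to 202 mm. Its open face looks along its own -y. Origin at table level in the plane of the face; x from -275 to +185 mm, y from 0 to +453. The tray comes out of the face along -y.
- tray_mid (a point): On the top of the tray floor (40 mm above the table), moving with the tray; axes as the shelf's. Grey steel tray: x -245 to +155, y -200 (front edge) to +200 mm; side and rear walls 5 mm thick, 31 mm above the floor. The front is open from x -120 to +110, with upturned lips 33 mm high on either side of that. At the stop the shelf's face is at y = 140 to 175 here.
- tray_lip (a point): On the inner (+y) face of the narrower front lip (the one at the tray's +x corner, away from the robot), at floor level, in the middle of the lip's 40 mm width. The lip is 33 mm high; hook it from behind (+y side) and draw it along -y. The floor behind it is clear for at least 45 mm.
- tote: Shallow wooden tote, fixed, its open end (mouth) towards the tray, 6 mm past the tray front when that is at its stop. Origin at table level under the middle of the mouth; the inside runs along its -y from 0 to -142 mm, x -85 to +85. Its floor is 38 mm above the table (2 mm below the tray's); walls 8 mm thick, sides 36, end 50 mm above the floor. Axes parallel to the shelf's.
- tape_big: The bigger yellow tape measure, lying flat: 86 (x) x 82 (y) x 45 mm high, 0.3 to 0.55 kg, flat upright faces all round with 6 mm rounded edges. Origin at the centre of its underside. Its y is within about 0.2 rad of the tray's. It may lie to either side of the small one.
- tape_big_c0 (a point): Corner of the big tape's footprint at its +x +y
- tape_big_c1 (a point): Corner of the big tape's footprint at its +x -y
- tape_big_c2 (a point): Corner of the big tape's footprint at its -x -y
- tape_big_c3 (a point): Corner of the big tape's footprint at its -x +y
- tape_small: The smaller yellow tape measure, lying flat in the tray beside the big one: 60 x 58 x 34 mm high. Origin at the centre of its underside.
- mallet: White rubber mallet lying across the rear of the tray: head 56 mm thick, 80 mm long along its y, centred at its x = -110 mm; handle 26 mm thick to x = +148. Origin on the floor under the handle line.
- gauge_edge (a point): Orange profile gauge with steel pins lying flat in the tray on the side near the robot: 96 (x) x 150 (y) x 18 mm. The point is the middle of its long +x edge, away from the robot, at its underside.
- packer_box: Green plastic box of white horseshoe packers at the tray's +x wall: 40 (x) x 86 (y) x 48 mm high. Origin at the centre of its underside.
- sealer_can: Can, 70 mm across, 80 mm high, standing beyond the tray's far side. Origin under its centre.
Things that resemble listed ones, but are neither listed nor needed, are in the scene too. What is shaped like the tape_small but orange is not meant.

How it is judged:
On the way, in this order (a step that is already met when the one before it is completed fails the run):
1. the tray is pulled out to its stop (value of joint tray above 0.182 m), for 0.2 s.
2. the big tape measure lies wholly inside the tote (y of each of tape_big_c0, tape_big_c1, tape_big_c2, tape_big_c3 in the frame of tote below 0.003 m and x of tape_big in the frame of tote between -0.05 and 0.05 m and z of tape_big in the frame of tote between 0.03 and 0.046 m and angle between tape_big's own z axis and vertical below 0.12 rad), for 0.2 s.
At the end, for the whole second after the job is handed in: The big tape lies flat and at rest on the tote floor, no corner over 3 mm outside the mouth; the tray is within 15 mm of its stop; the small tape, mallet, gauge and packer box lie on the tray floor, each within 45 mm (along the sliding direction) of its range of starts (all of step 2 and value of joint tray above 0.175 m and linear speed of tape_big below 0.02 m/s and y of tape_small in the frame of tray_mid between -0.085 and 0.05 m and z of tape_small in the frame of tray_mid between -0.01 and 0.02 m and y of mallet in the frame of tray_mid between 0.1 and 0.198 m and z of mallet in the frame of tray_mid between -0.01 and 0.02 m and y of gauge_edge in the frame of tray_mid between -0.12 and 0 m and z of gauge_edge in the frame of tray_mid between -0.01 and 0.02 m and y of packer_box in the frame of tray_mid between -0.075 and 0.035 m and z of packer_box in the frame of tray_mid between -0.01 and 0.02 m); the robot touches nothing.
It fails at once if the big tape measure is lifted (more than 25 mm above the tray's floor) (height (world z) of tape_big above 0.065 m).
It fails at once if the can is knocked (moved more than 40 mm) (distance of sealer_can from where it was at the start of the episode above 0.04 m).
It also fails if it takes over 64 s, if anything falls off the work surface, if the arm or the gripper's body presses on something with over 40 N, if the wrist force passes 120 N, or if a joint passes its speed limit or range.

## Robot

A 7-joint arm with a two-finger parallel gripper is mounted at the origin on the work surface. World frame = base frame: x ahead of the robot, y to its left, z up, the work surface at z = 0. Lengths are in m, angles in rad, forces in N, time in s.
With the tool pointing down it reaches from about 0.4 to 0.85 m from the base axis. Payload 6.9 kg.
Tool frame: the origin (TCP) lies midway between the tips of the shut fingers; the grasp point (between the pads) lies 19 mm behind it (manip.tcp_to_grasp is the z of the grasp point in the tool frame, in m); z points along the fingers, y is the line along which they close (so a half turn about z gives the same grasp; the last joint's range is limited). The gripper opens to 85 mm and grips with 20 to 120 N. Pads are 22 mm wide; open, the fingers measure 114 mm over their backs; the gripper's body (76 mm by 85 mm) begins 54 mm behind the grasp point. The pads swing forward as they close: fully open they stand 13 mm farther back than shut.
Start: joints at [-1.02, 0.507, -0.238, 1.5, 0.126, 1.149, -0.155], TCP at [0.269, 0.564, 0.231] pointing down, gripper open.
Joint ranges: [-3.08, 3.08], [-0.24, 2.05], [-1.43, 1.35], [0, 2.5], [-1.52, 4.66], [0.17, 1.96], [-2.89, 2.89]. Speed limits (rad/s): [2.39, 2.39, 3.14, 3.14, 3.14, 3.14, 3.14].

## Interface

Orientations are given as a 3x3 rotation matrix whose columns are the frame's x, y, z axes.
In Python, from workcell import status, grab_frame, order, manip gives the robot as it stands. The module is installed in compiled form; this text tells all that it offers.
- The arm moves only by the tool apply_moves, never from a script. Its argument "increments" is one flat list of numbers, 5 for each row, row after row: the closure, from -1 (fully open) to 1 (shut), so that 0 is half open, then the shift along the tool's x, y, z as a fraction of full scale, then the turn about the tool's z as a fraction of full scale. In form: [hand, dx, dy, dz, roll, hand, dx, dy, dz, roll, ...]. A call has 1 to 10 rows; each row shifts and turns the commanded pose from where the row before left it, along the tool's axes as they then stand; what a row does not reach is not made up. Full scale, the value 1, is 4 cm for a shift and 5 degrees for a turn. A row lasts 1/8 s, in which the tool goes at most 62.5 mm and 10.7 degrees, less where a joint would pass 70% of its speed; a pose out of reach is approached as far as the arm can. A call with a number of a shift or a turn outside -1 to 1 is refused whole. A call with a gripper value outside its range is refused whole. The fingers move at their own pace and stop on an object; "squeeze" is the grip in N (left out, the last holds). Time passes only in rows, so rows that do not move let the fingers close. It gives the time, the measured TCP pose, the force, the opening and the grip force at its end, in the units of the state.
- status.state(): the state, without advancing time (a new reading comes with each control period).
- grab_frame(name): name is "scene" or "top"; returns a dict with "image" (400x640x3 uint8, red, green, blue), "depth" (400x640 float32, m along the optical axis (not along the pixel's ray), 0 where there is no reading), "camera_matrix" (3x3 intrinsics, pixels), "dist_coeffs" ([k1, k2, p1, p2, k3] as OpenCV has them; the pictures are not rectified), "pose" (4x4, takes a point from camera to world coordinates). Camera axes: x right, y up, looking along -z (the intrinsics and any distortion apply to the point x, -y, -z); pixel columns grow to the right and rows downward; lengths in m; the calibration is good to about 2 mm. A picture is of the moment at which its call begins.
- order.close_job(): hands the job in; it is judged then, once.
The state is a dict: "time_s": time; "joint_pos": joint angles; "qd": joint speeds; "effort": joint torques, N m; "ee_pos": TCP position; "ee_rot": TCP orientation; "ft_force": force on the tool from outside, world axes, zero at the start; "ft_torque": the same for the moment, N m; "width": opening from 0.0 (shut) to 1.0 (fully open); "finger_force": force on a finger pad.
Only numpy, scipy, OpenCV 4.12 (cv2) and the standard library are available. Lean on these libraries where they do the work, as an engineer would, in place of code of your own. Each camera call takes 0.05 s, during which the arm holds its last target. There are 200 camera calls.

## Working session

There is one attempt and no reset: what is moved stays moved. The work goes in short steps, Python scripts to look and compute and a tool call to move; the robot and the scene stay as the last step left them, time stands still between calls to the robot, and variables do not carry over. Pictures are saved under pics/ and viewed, at most 10 in all, crops included, and the job is handed in when it is done.

Besides the shell and the picture viewer there is one more tool, called after "Request:" by a JSON object that holds its "op" and its "data", one argument or row to a line. apply_moves: Moves the arm, as the interface text tells. Shift numbers are shares of 4 cm and turn numbers shares of 5 degrees, none past 1 either way. Its arguments: {"type":"object","properties":{"increments":{"type":"array"},"squeeze":{"type":"number"}},"required":["increments"]}

```bash
mkdir -p pics
cat > h.py <<'E'
import numpy as np, cv2
from workcell import status, grab_frame, order, manip
def cloud(f):
    K=f["camera_matrix"];D=f["dist_coeffs"];d=f["depth"];h,w=d.shape
    u,v=np.meshgrid(np.arange(w),np.arange(h))
    p=cv2.undistortPoints(np.stack([u,v],-1).reshape(-1,1,2).astype(float),K,np.array(D,float)).reshape(h,w,2)
    P=np.stack([p[...,0]*d,-p[...,1]*d,-d],-1)
    T=np.array(f["pose"]);W=P@T[:3,:3].T+T[:3,3]
    W[d==0]=np.nan
    return W
E
python3 - <<'E'
from h import *
s=status.state();print(s["ee_pos"],np.round(s["ee_rot"],3),s["time_s"],s["width"],manip.tcp_to_grasp)
for n in("top","scene"):
    f=grab_frame(n);cv2.imwrite(f"pics/{n}0.png",f["image"][...,::-1]);np.save(n+"0.npy",cloud(f));print(np.round(f["pose"],3).tolist())
E
```

```text
[0.26878948 0.56368294 0.23043251] [[-0.903  0.43  -0.001]
 [ 0.43   0.903 -0.002]
 [-0.    -0.002 -1.   ]] 0.0 1.0043225409644465 -0.0187
[[0.007, 0.981, -0.192, 0.434], [-1.0, 0.007, -0.0, 0.01], [0.001, 0.192, 0.981, 0.93], [0.0, 0.0, 0.0, 1.0]]
[[0.582, -0.496, 0.644, 1.281], [0.813, 0.35, -0.466, -0.486], [0.006, 0.795, 0.607, 0.698], [0.0, 0.0, 0.0, 1.0]]
```

View pics/top0.png

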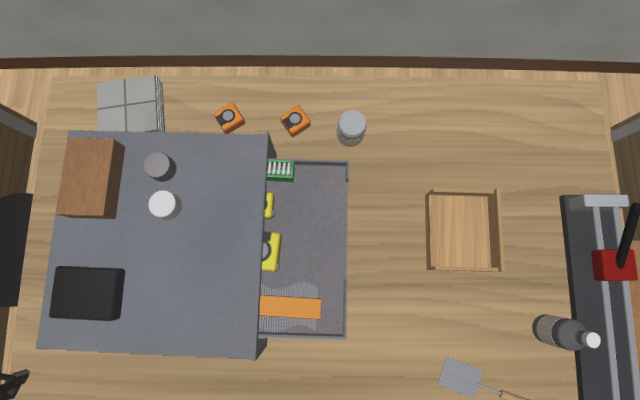

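View pics/scene0.png

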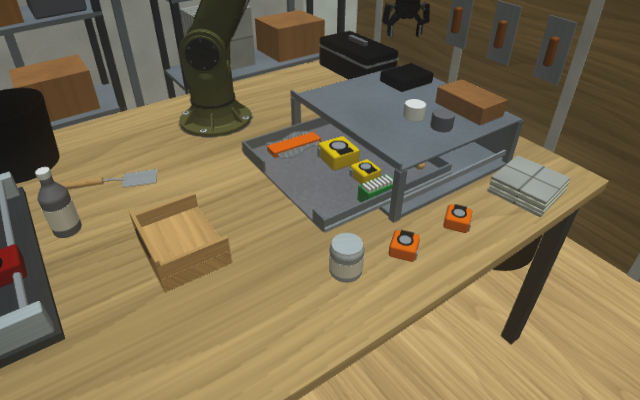

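The top view shows the tray front at column ~347. The far lip is at (347,170), the big tape at (271,252), the tote mouth at column ~428, the can at (352,125).

Run:
```python
from h import *
W=np.load("top0.npy")
def p(u,v):print((u,v),np.round(W[v,u],3))
print("lip rows, cols 336-352")
for v in (164,168,172,176,180,184,200,260,300,325,333,337):
    print(v,[tuple(np.round(W[v,u],3)) for u in range(342,351,1)][::2])
for q in [(268,133),(255,357),(270,252),(276,236),(278,268),(268,205),(352,118),(430,192),(430,268),(460,190),(500,190),(498,270),(465,230)]:p(*q)
# robust: points at wall-top height
Z=W[...,2]
m=(Z>.062)&(Z<.085);m[:150]=0;m[345:]=0;m[:,:272]=0;m[:,360:]=0
P=W[m];lo=P[(P[:,1]<np.nanmin(P[:,1])+.03)]
print(len(P),P.min(0),P.max(0))
for x in np.arange(.25,.75,.02):
    s=lo[(abs(lo[:,0]-x)<.01)]
    if len(s):print(round(x,2),s[:,1].min().round(3),s[:,1].max().round(3),len(s),s[:,2].max().round(3))
# shelf front edge at top z~.15
m=(Z>.14)&(Z<.16);m[:,300:]=0;P=W[m]
for x in np.arange(.25,.72,.05):
    s=P[abs(P[:,0]-x)<.01]; 
    if len(s):print("shelf",round(x,2),s[:,1].min().round(3))
print("shelf x",P[:,0].min(),P[:,0].max())
# tote
m=(Z>.06)&(Z<.1);m[:,:415]=0;m[:,515:]=0;m[:170]=0;m[290:]=0;P=W[m];print("tote",P.min(0),P.max(0))
c=P[:,:2].astype(np.float32);print(cv2.minAreaRect(c))
# tapes
img=cv2.imread("pics/top0.png");hsv=cv2.cvtColor(img,cv2.COLOR_BGR2HSV)
y=cv2.inRange(hsv,(22,120,100),(35,255,255))>0
n,l,st,ce=cv2.connectedComponentsWithStats(y.astype(np.uint8))
for i in range(1,n):
    if st[i,4]>40:
        Q=W[l==i];print(st[i],np.nanmin(Q,0).round(3),np.nanmax(Q,0).round(3))
m=(Z>.07)&(Z<.09);m[:,:330]=0;m[:,370:]=0;m[145:]=0;P=W[m];print("can",P.min(0),P.max(0))
W=np.load("scene0.npy");img=cv2.imread("pics/scene0.png");hsv=cv2.cvtColor(img,cv2.COLOR_BGR2HSV)
y=cv2.inRange(hsv,(22,120,60),(35,255,255))>0
n,l,st,ce=cv2.connectedComponentsWithStats(y.astype(np.uint8))
for i in range(1,n):
    if st[i,4]>40:
        Q=W[l==i];print("sc",st[i],np.nanmin(Q,0).round(3),np.nanmax(Q,0).round(3))
```

```text
lip rows, cols 336-352
164 [(np.float64(0.688), np.float64(-0.039), np.float64(0.057)), (np.float64(0.688), np.float64(-0.044), np.float64(0.057)), (np.float64(0.688), np.float64(-0.049), np.float64(0.059)), (np.float64(0.684), np.float64(-0.052), np.float64(0.071)), (np.float64(0.705), np.float64(-0.063), np.float64(0.0))]
168 [(np.float64(0.683), np.float64(-0.04), np.float64(0.039)), (np.float64(0.683), np.float64(-0.045), np.float64(0.039)), (np.float64(0.682), np.float64(-0.049), np.float64(0.046)), (np.float64(0.674), np.float64(-0.052), np.float64(0.073)), (np.float64(0.694), np.float64(-0.062), np.float64(0.002))]
172 [(np.float64(0.674), np.float64(-0.04), np.float64(0.037)), (np.float64(0.673), np.float64(-0.045), np.float64(0.039)), (np.float64(0.671), np.float64(-0.049), np.float64(0.047)), (np.float64(0.664), np.float64(-0.052), np.float64(0.075)), (np.float64(0.684), np.float64(-0.062), np.float64(0.001))]
176 [(np.float64(0.662), np.float64(-0.04), np.float64(0.042)), (np.float64(0.662), np.float64(-0.045), np.float64(0.043)), (np.float64(0.661), np.float64(-0.049), np
[... 3295 characters left out ...]
52 -0.05 16 0.075
0.69 -0.055 -0.027 41 0.075
shelf 0.3 0.133
shelf 0.35 0.132
shelf 0.4 0.13
shelf 0.45 0.129
shelf 0.5 0.128
shelf 0.55 0.127
shelf 0.6 0.126
shelf 0.65 0.125
shelf 0.7 0.124
shelf x 0.2655102547834403 0.7375231719295848
tote [ 0.43812088 -0.39940135  0.06003452] [ 0.62569111 -0.24392766  0.09212414]
((0.5324779152870178, -0.32179588079452515), (0.1526038646697998, 0.18635979294776917), 88.98257446289062)
[264 193   9  26 167] [0.547 0.122 0.066] [0.613 0.138 0.16 ]
[262 232  19  39 403] [0.438 0.101 0.041] [0.526 0.139 0.09 ]
can [ 0.75081538 -0.09642023  0.07001974] [ 0.81614522 -0.03150364  0.08526505]
sc [ 318  136   63   48 1181] [0.375 0.081 0.035] [0.653 0.234 0.088]
```

Request:
{"op": "apply_moves", "data": {
  "increments": [1,0,0,-0.7,1,1,0,0,-0.7,1,1,-0.83,-0.31,0,1,1,-0.85,-0.23,0,1,1,-0.87,-0.16,0,1,1,-0.88,-0.08,0,1,1,-0.88,0,0,1,1,-0.88,0.07,0,1,1,-0.87,0.15,0,1,1,-0.85,0.22,0,1],
  "squeeze": 60
}}

```text
time_s: 1.35
ee_pos: [0.4281, 0.3295, 0.287]
ee_rot: [[-0.248, 0.969, -0.001], [0.969, 0.248, -0.0], [-0.0, -0.001, -1.0]]
ft_force: [0.1, 0.4, 0.1]
width: 0.003
finger_force: 0.0
```

Request:
{"op": "apply_moves", "data": {
  "increments": [1,-0.83,0.3,0,1,1,-0.8,0.37,0,1,1,-0.77,0.44,0,1,1,-0.73,0.5,0,0.14,1,-0.72,0.51,0,0,1,-0.72,0.51,0,0,1,-0.72,0.51,0,0,1,-0.72,0.51,0,0,1,-0.72,0.51,0,0,1,-0.72,0.51,0,0]
}}

```text
time_s: 2.6
ee_pos: [0.6264, 0.0376, 0.2868]
ee_rot: [[0.021, 1.0, -0.001], [1.0, -0.021, 0.0], [0.0, -0.001, -1.0]]
ft_force: [0.6, -0.0, 0.4]
width: -0.002
finger_force: 0.0
```

Request:
{"op": "apply_moves", "data": {
  "increments": [1,-0.75,0.5,0,0,1,-0.75,0.5,0,0,1,0,0,0.9,0,1,0,0,0.9,0,1,0,0,0.9,0,1,0,0,0.9,0,1,0,0,0.9,0,1,0,0,0,0]
}}

```text
time_s: 3.6
ee_pos: [0.6625, -0.0221, 0.1041]
ee_rot: [[0.021, 1.0, -0.007], [1.0, -0.021, 0.0], [0.0, -0.007, -1.0]]
ft_force: [0.1, 1.1, 0.2]
width: -0.001
finger_force: 0.0
```

Request:
{"op": "apply_moves", "data": {
  "increments": [1,0,0,0.65,0,1,0,0,0.6,0,1,0,0,0,0,1,-0.1,0,0,0,1,-0.1,0,0,0,1,-0.15,0,0,0,1,-0.2,0,0,0,1,-0.25,0,0,0,1,-0.3,0,0,0,1,-0.3,0,0,0]
}}

```text
time_s: 4.85
ee_pos: [0.6638, -0.0797, 0.0573]
ee_rot: [[0.021, 1.0, 0.0], [1.0, -0.021, -0.0], [-0.0, 0.0, -1.0]]
ft_force: [1.6, 2.3, 1.7]
width: 0.001
finger_force: 1.3
```

Request:
{"op": "apply_moves", "data": {
  "increments": [1,-0.3,0,0,0,1,-0.3,0,0,0,1,-0.3,0,0,0,1,-0.3,0,0,0,1,-0.3,0,0,0,1,-0.3,0,0,0,1,-0.3,0,0,0,1,-0.3,0,0,0,1,-0.3,0,0,0,1,-0.2,0,0,0]
}}

```text
time_s: 6.1
ee_pos: [0.6605, -0.196, 0.0571]
ee_rot: [[0.022, 1.0, -0.001], [1.0, -0.022, -0.001], [-0.001, -0.001, -1.0]]
ft_force: [0.0, 1.6, 1.0]
width: -0.001
finger_force: 1.0
```

Request:
{"op": "apply_moves", "data": {
  "increments": [1,-0.2,0,0,0,1,-0.2,0,0,0,1,-0.15,0,0,0,1,-0.1,0,0,0,1,-0.1,0,0,0,1,-0.1,0,0,0,1,0,0,0,0]
}}

```text
time_s: 6.98
ee_pos: [0.6606, -0.2287, 0.0572]
ee_rot: [[0.021, 1.0, 0.0], [1.0, -0.021, -0.0], [-0.0, 0.0, -1.0]]
ft_force: [-0.7, 1.0, -0.4]
width: 0.004
finger_force: 0.6
```

Request:
{"op": "apply_moves", "data": {
  "increments": [1,-0.1,0,0,0,1,-0.1,0,0,0,1,-0.05,0,0,0,1,0,0,0,0]
}}

```text
time_s: 7.48
ee_pos: [0.6605, -0.2288, 0.0572]
ee_rot: [[0.015, 1.0, -0.003], [1.0, -0.015, 0.012], [0.012, -0.003, -1.0]]
ft_force: [-5.1, 19.7, 7.5]
width: -0.002
finger_force: 10.2
```

Force rose to 20 N with no further motion, so the tray is at its stop. I'll back off, rise clear and look.

Request:
{"op": "apply_moves", "data": {
  "increments": [1,0.25,0,0,0,1,0.5,0,0,0,1,0,0,-0.8,0,1,0,0,-1,0,1,0,0,-1,0,1,0,0,-1,0,0.2,1,0.5,-0.5,0,0.2,1,0,0,0,0.2,1,0,0,0,0.2,0,0,0,0]
}}

```text
time_s: 8.72
ee_pos: [0.6841, -0.083, 0.2293]
ee_rot: [[0.014, 1.0, 0.001], [1.0, -0.014, 0.002], [0.002, 0.001, -1.0]]
ft_force: [-0.3, 0.7, 0.7]
width: 0.399
finger_force: 0.0
```

Run:
```python
from h import *
f=grab_frame("top");img=f["image"][...,::-1].copy();W=cloud(f);np.save("top1.npy",W)
cv2.imwrite("pics/top1.png",cv2.resize(img[120:360,230:530],None,fx=2.6,fy=2.4,interpolation=cv2.INTER_CUBIC))
hsv=cv2.cvtColor(img,cv2.COLOR_BGR2HSV)
y=cv2.inRange(hsv,(22,120,60),(35,255,255))>0
n,l,st,ce=cv2.connectedComponentsWithStats(y.astype(np.uint8))
for i in range(1,n):
    if st[i,4]>40:
        Q=W[l==i];print(st[i],np.nanmin(Q,0).round(3),np.nanmax(Q,0).round(3))
        t=Q[Q[:,2]>.065 if st[i,4]>700 else Q[:,2]>.06];print(cv2.minAreaRect(t[:,:2].astype(np.float32)))
Z=W[...,2]
m=(Z>.065)&(Z<.08)
for x in (.31,.35,.39,.65,.67):
    s=W[m&(abs(W[...,0]-x)<.008)&(W[...,1]<-.2)&(W[...,1]>-.245)];print(x,len(s),s.min(0) if len(s) else 0)
print(status.state()["ee_pos"],status.state()["width"])
```

```text
[326 232   9  38 145] [ 0.442 -0.019  0.039] [ 0.527 -0.002  0.089]
((0.4832756817340851, -0.007154447957873344), (0.0108499052003026, 0.08308028429746628), 78.85610961914062)
0.31 0 0
0.35 0 0
0.39 0 0
0.65 0 0
0.67 0 0
[ 0.68381074 -0.08634806  0.22942823] 0.3974658932941524
```

View pics/top1.png

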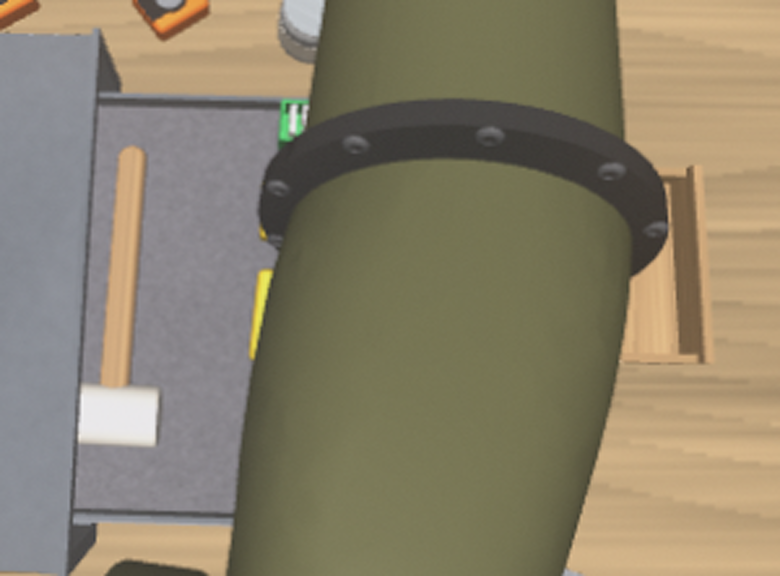

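The arm hides the tape from above, apart from its rear edge (a tilted yellow strip at crop (250–270, 270–357)). The mallet is well behind. I'll use the scene camera.

Run:
```python
from h import *
f=grab_frame("scene");img=f["image"][...,::-1].copy();W=cloud(f)
cv2.imwrite("pics/scene1.png",cv2.resize(img[80:300,100:440],None,fx=2.3,fy=2.3,interpolation=cv2.INTER_CUBIC))
hsv=cv2.cvtColor(img,cv2.COLOR_BGR2HSV)
y=cv2.inRange(hsv,(22,120,40),(35,255,255))>0
for nm,lo,hi in(("big top",.079,.098),("small top",.069,.0785)):
    m=(W[...,2]>lo)&(W[...,2]<hi)&(W[...,0]>.42)&(W[...,0]<.64)&(W[...,1]<.03)&(W[...,1]>-.14)
    n,l,st,ce=cv2.connectedComponentsWithStats(m.astype(np.uint8))
    for i in range(1,n):
        if st[i,4]>150:
            Q=W[l==i];r=cv2.minAreaRect(Q[:,:2].astype(np.float32));print(nm,st[i],np.round(Q.min(0),3),np.round(Q.max(0),3),r);print(cv2.boxPoints(r).round(3).tolist())
```

```text
big top [255 157  43  26 666] [ 0.436 -0.091  0.079] [ 0.524 -0.007  0.089] ((0.4786885380744934, -0.04806005209684372), (0.08042316883802414, 0.08712106943130493), 85.4159927368164)
[[0.4320000112056732, -0.08500000089406967], [0.5189999938011169, -0.09200000017881393], [0.5249999761581421, -0.010999999940395355], [0.43799999356269836, -0.004000000189989805]]
small top [286 183  31  21 383] [ 0.552 -0.072  0.069] [ 0.613 -0.013  0.078] ((0.5824158191680908, -0.04189199581742287), (0.05816639959812164, 0.060530174523591995), 86.88591003417969)
[[0.5509999990463257, -0.0689999982714653], [0.6110000014305115, -0.0729999989271164], [0.6140000224113464, -0.014000000432133675], [0.5540000200271606, -0.010999999940395355]]
```

View pics/scene1.png

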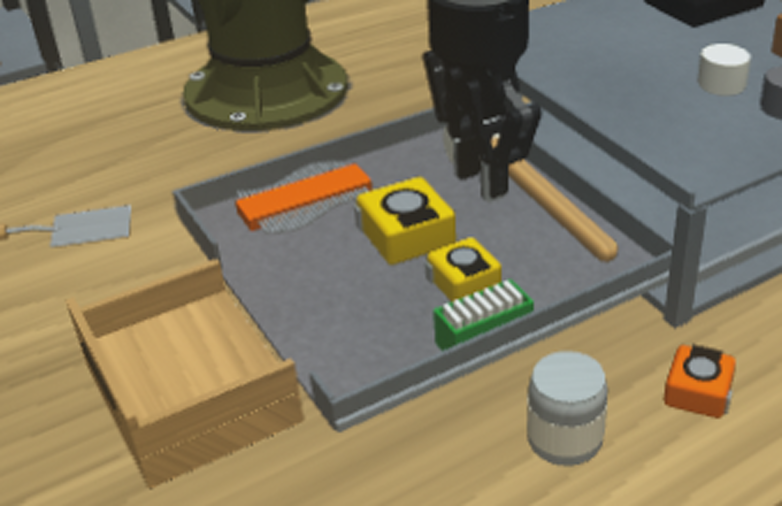

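Request:
{"op": "apply_moves", "data": {
  "increments": [0.2,0.6,-1,0,0,0.2,0.6,-1,0,0,0.2,0.6,-1,0,0,0.2,0.6,-1,0,0,0.2,0.6,-1,0,0.6,0.2,0,0,0,0,0.2,0,0,0.9,0,0.2,0,0,0.9,0,0.2,0,0,0.9,0,0.2,0,0,0,0]
}}

```text
time_s: 10.07
ee_pos: [0.4853, 0.0336, 0.1195]
ee_rot: [[0.075, 0.997, -0.004], [0.997, -0.075, -0.002], [-0.002, -0.004, -1.0]]
ft_force: [-1.2, -1.1, 0.7]
width: 0.398
finger_force: 0.0
```

Request:
{"op": "apply_moves", "data": {
  "increments": [0.2,0,-0.05,0.9,0,0.2,0,0,0.85,0,0.2,0,0,0,0,0.2,-0.2,0.02,0,0,0.2,-0.2,0.02,0,0,0.2,-0.2,0.02,0,0,0.2,-0.2,0.02,0,0,0.2,-0.2,0.02,0,0]
}}

```text
time_s: 11.08
ee_pos: [0.4853, -0.0038, 0.0518]
ee_rot: [[0.072, 0.997, 0.001], [0.997, -0.072, 0.002], [0.002, 0.001, -1.0]]
ft_force: [-0.9, 6.2, 3.9]
width: 0.397
finger_force: 3.0
```

Request:
{"op": "apply_moves", "data": {
  "increments": [0.2,-0.2,0.03,0,-0.1,0.2,-0.2,0.03,0,-0.1,0.2,-0.2,0.03,0,-0.1,0.2,-0.2,0.03,0,-0.1,0.2,-0.2,0.03,0,-0.1,0.2,-0.2,0.03,0,-0.1,0.2,-0.2,0.03,0,0,0.2,-0.2,0.03,0,0,0.2,0,0,0,0]
}}

```text
time_s: 12.2
ee_pos: [0.492, -0.0695, 0.0515]
ee_rot: [[0.021, 1.0, 0.0], [1.0, -0.021, -0.0], [-0.0, 0.0, -1.0]]
ft_force: [-0.6, -0.8, -0.1]
width: 0.402
finger_force: 0.1
```

```bash
cat > look.py <<'E'
from h import *
import sys
f=grab_frame("scene");img=f["image"][...,::-1].copy();W=cloud(f)
if len(sys.argv)>1: cv2.imwrite(sys.argv[1],cv2.resize(img[80:300,100:440],None,fx=2.3,fy=2.3,interpolation=cv2.INTER_CUBIC))
hsv=cv2.cvtColor(img,cv2.COLOR_BGR2HSV)
y=cv2.inRange(hsv,(20,100,40),(36,255,255))>0
for nm,lo,hi in(("big",.079,.098),("small",.069,.0785)):
    m=y&(W[...,2]>lo)&(W[...,2]<hi)&(W[...,0]>.42)&(W[...,0]<.64)&(W[...,1]<.03)&(W[...,1]>-.4)
    m=cv2.morphologyEx(m.astype(np.uint8),cv2.MORPH_OPEN,np.ones((2,2)))
    n,l,st,ce=cv2.connectedComponentsWithStats(m)
    for i in range(1,n):
        if st[i,4]>60:
            Q=W[l==i];r=cv2.minAreaRect(Q[:,:2].astype(np.float32));print(nm,st[i],np.round(Q.min(0),3),np.round(Q.max(0),3));print(np.round(r[0],3),np.round(r[1],3),r[2],cv2.boxPoints(r).round(3).tolist())
s=status.state();print(s["ee_pos"],s["ft_force"])
E
python3 look.py
```

```text
big [230 169  44  28 484] [nan nan nan] [nan nan nan]
[ 0.493 -0.121] [0.078 0.087] 1.4188361167907715 [[0.453000009059906, -0.07900000363588333], [0.45500001311302185, -0.16599999368190765], [0.5329999923706055, -0.164000004529953], [0.531000018119812, -0.07699999958276749]]
small [287 184  32  20 238] [nan nan nan] [nan nan nan]
[nan nan] [0. 0.] 0.0 [[nan, nan], [nan, nan], [nan, nan], [nan, nan]]
small [239 187  36  14 114] [ 0.506 -0.165  0.054] [ 0.534 -0.076  0.079]
[ 0.522 -0.121] [0.089 0.024] 84.62725830078125 [[0.5059999823570251, -0.164000004529953], [0.5299999713897705, -0.16599999368190765], [0.5379999876022339, -0.07800000160932541], [0.5149999856948853, -0.07599999755620956]]
[ 0.49186224 -0.06952153  0.05138545] [-0.95179522  0.117563    0.06967081]
```

Request:
{"op": "apply_moves", "data": {
  "increments": [0.2,-0.2,0.06,0,0,0.2,-0.2,0.07,0,0,0.2,-0.2,0.07,0,0,0.2,-0.2,0.07,0,0,0.2,-0.2,0.07,0,0,0.2,-0.2,0.07,0,0,0.2,-0.2,0.07,0,0,0.2,-0.2,0.07,0,0,0.2,0,0,0,0]
}}

```text
time_s: 13.38
ee_pos: [0.5124, -0.134, 0.0512]
ee_rot: [[0.021, 1.0, -0.0], [1.0, -0.021, -0.0], [-0.0, -0.0, -1.0]]
ft_force: [-1.0, -0.6, -0.4]
width: 0.399
finger_force: 0.0
```

```bash
python3 look.py pics/scene2.png
```

```text
big [208 182  46  31 545] [nan nan nan] [nan nan nan]
[ 0.512 -0.186] [0.083 0.081] 88.63664245605469 [[0.47099998593330383, -0.22599999606609344], [0.5519999861717224, -0.2280000001192093], [0.5540000200271606, -0.14499999582767487], [0.4729999899864197, -0.14300000667572021]]
small [301 184  18  15  93] [ 0.561 -0.033  0.038] [0.612 0.009 0.076]
[ 0.588 -0.022] [0.04  0.049] 57.02937698364258 [[0.5569999814033508, -0.02500000037252903], [0.5979999899864197, -0.052000001072883606], [0.6200000047683716, -0.017999999225139618], [0.5789999961853027, 0.008999999612569809]]
small [287 187  17  17 139] [ 0.559 -0.071  0.067] [ 0.613 -0.037  0.077]
[ 0.585 -0.061] [0.03  0.055] 68.13331604003906 [[0.5529999732971191, -0.06499999761581421], [0.6050000190734863, -0.08500000089406967], [0.6159999966621399, -0.05700000002980232], [0.5649999976158142, -0.035999998450279236]]
small [219 205  25  11  84] [nan nan nan] [nan nan nan]
[ 0.544 -0.202] [0.054 0.008] 74.64273071289062 [[0.5329999923706055, -0.22699999809265137], [0.5410000085830688, -0.2290000021457672], [0.5550000071525574, -0.1770000010728836], [0.5479999780654907, -0.17499999701976776]]
[ 0.51236389 -0.13396605  0.05116689] [-0.65286539 -0.1244142  -0.52006353]
```

View pics/scene2.png

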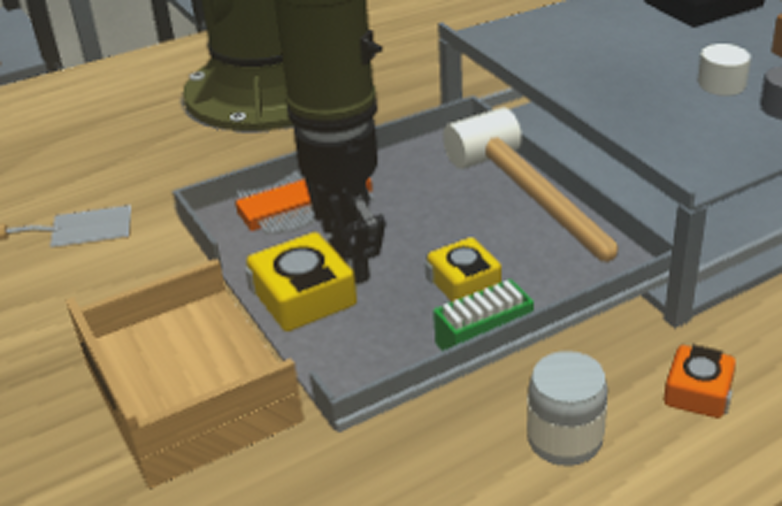

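The tape (crop ~(300,280)) is square to the tote and just short of the mouth, and the other tools haven't moved. I'll keep pushing.

Request:
{"op": "apply_moves", "data": {
  "increments": [0.2,-0.2,0.04,0,0,0.2,-0.2,0.04,0,0,0.2,-0.2,0.04,0,0,0.2,-0.2,0.04,0,0,0.2,-0.2,0.04,0,0,0.2,-0.2,0.04,0,0,0.2,-0.2,0.04,0,0,0.2,-0.2,0.04,0,0,0.2,-0.2,0.04,0,0,0.2,0,0,0,0]
}}

```text
time_s: 14.68
ee_pos: [0.5256, -0.2076, 0.0513]
ee_rot: [[0.022, 1.0, 0.001], [1.0, -0.022, -0.002], [-0.002, 0.001, -1.0]]
ft_force: [-0.3, -0.6, 0.6]
width: 0.403
finger_force: 0.0
```

Request:
{"op": "apply_moves", "data": {
  "increments": [0.2,-0.2,0.03,0,0,0.2,-0.2,0.03,0,0,0.2,-0.2,0.03,0,0,0.2,-0.2,0.03,0,0,0.2,-0.2,0.03,0,0,0.2,-0.2,0.03,0,0,0.2,0,0,0,0]
}}

```text
time_s: 15.55
ee_pos: [0.5317, -0.2555, 0.0515]
ee_rot: [[0.022, 1.0, 0.001], [1.0, -0.022, -0.001], [-0.001, 0.001, -1.0]]
ft_force: [0.4, -0.3, 0.8]
width: 0.4
finger_force: 0.0
```

```bash
python3 look.py pics/scene3.png
```

```text
big [160 205  48  34 584] [nan nan nan] [nan nan nan]
[ 0.521 -0.285] [0.055 0.152] 46.9015007019043 [[0.44699999690055847, -0.2529999911785126], [0.5580000281333923, -0.3569999933242798], [0.5950000286102295, -0.31700000166893005], [0.48500001430511475, -0.21299999952316284]]
small [287 184  32  20 243] [nan nan nan] [nan nan nan]
[ 0.587 -0.032] [0.079 0.053] 85.92822265625 [[0.5580000281333923, -0.0689999982714653], [0.6110000014305115, -0.0729999989271164], [0.6159999966621399, 0.006000000052154064], [0.5640000104904175, 0.009999999776482582]]
small [170 227  39  16 148] [ 0.555 -0.35   0.058] [ 0.572 -0.265  0.079]
[ 0.566 -0.307] [0.016 0.085] 4.077048301696777 [[0.5550000071525574, -0.26499998569488525], [0.5609999895095825, -0.3499999940395355], [0.5770000219345093, -0.3490000069141388], [0.5709999799728394, -0.2639999985694885]]
[ 0.53179355 -0.25498662  0.05150333] [-0.5868922  -0.28408479 -0.16739192]
```

View pics/scene3.png

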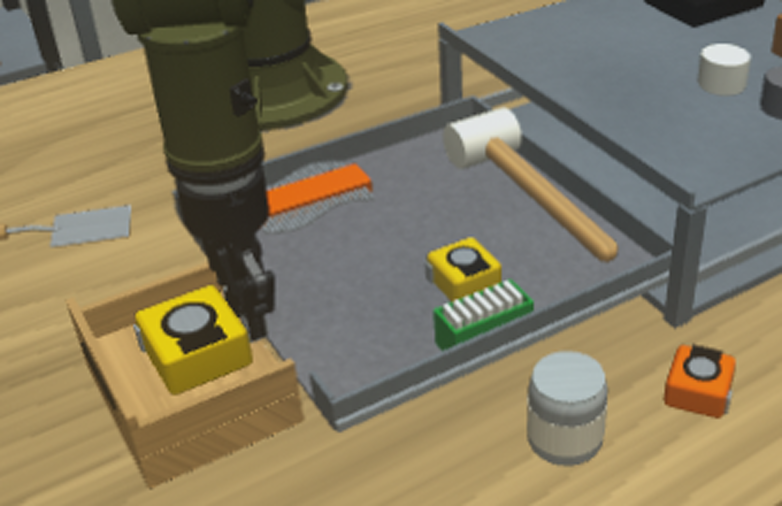

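The tape is inside the tote (crop ~(190,335)), its rear face about 15 mm past the mouth and well short of the end wall. I'll retreat.

Request:
{"op": "apply_moves", "data": {
  "increments": [0.2,0.25,0,0,0,0.2,0.5,0,0,0,0.2,0,0,-0.8,0,0.2,0,0,-1,0,0.2,0,0,-1,0,0.2,0,0,-1,0,0.2,1,-0.2,0,0,0.2,1,-0.2,0,0,0.2,1,-0.2,0,0,0.2,1,-0.2,0,0]
}}

```text
time_s: 16.85
ee_pos: [0.5028, -0.0601, 0.2034]
ee_rot: [[0.019, 1.0, 0.0], [1.0, -0.019, 0.001], [0.001, 0.0, -1.0]]
ft_force: [0.9, 0.3, 0.1]
width: 0.397
finger_force: 0.0
```

Request:
{"op": "apply_moves", "data": {
  "increments": [0.2,0,0,0,0,0.2,0,0,0,0]
}}

```text
time_s: 17.1
ee_pos: [0.5034, -0.0627, 0.2034]
ee_rot: [[0.019, 1.0, 0.0], [1.0, -0.019, -0.0], [-0.0, 0.0, -1.0]]
ft_force: [0.4, -0.4, 1.2]
width: 0.401
finger_force: 0.0
```

Run:
```python
from h import *
f=grab_frame("top");img=f["image"][...,::-1].copy();W=cloud(f);Z=W[...,2]
cv2.imwrite("pics/top4.png",cv2.resize(img[120:360,230:530],None,fx=2.6,fy=2.4,interpolation=cv2.INTER_CUBIC))
m=(Z>.078)&(Z<.09)&(W[...,0]>.46)&(W[...,0]<.6)&(W[...,1]<-.23)&(W[...,1]>-.378)
r=cv2.minAreaRect(W[m][:,:2].astype(np.float32));print(m.sum(),r,cv2.boxPoints(r).round(3).tolist())
print(status.state()["ee_pos"],status.state()["time_s"])
```

```text
568 ((0.5274956822395325, -0.3261682093143463), (0.03889593854546547, 0.08215195685625076), 89.49385070800781) [[0.4860000014305115, -0.3449999988079071], [0.5680000185966492, -0.34599998593330383], [0.5690000057220459, -0.3070000112056732], [0.4869999885559082, -0.3059999942779541]]
[ 0.50349873 -0.06344661  0.20338562] 17.15
```

View pics/top4.png

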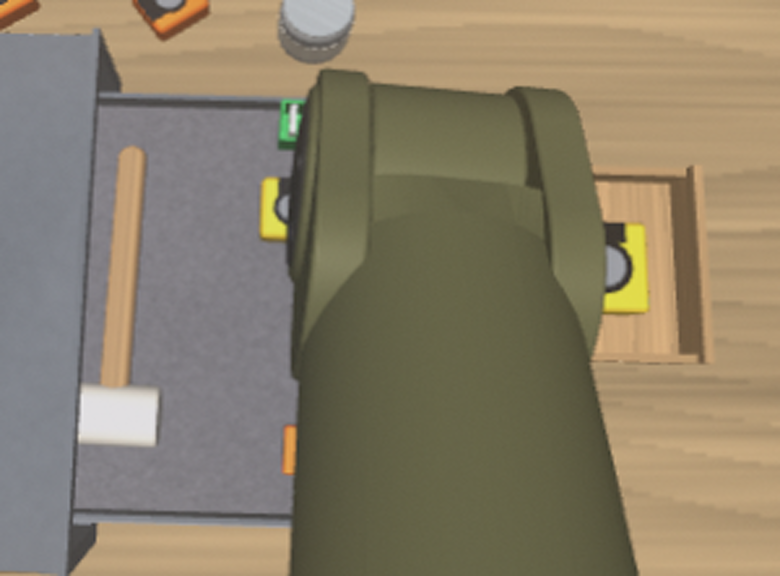

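The top view agrees: the tape front is at y ≈ -0.346, so its rear is ≈ -0.264, against the mouth at ≈ -0.249. It is central in x and the robot is clear of everything.

```bash
python3 -c "
from workcell import order
print(order.close_job())"
```

```text
the job is handed in; nothing more can be done
None
```

I pulled the tray out to its stop and slid the big tape flat into the tote, about 15 mm past the mouth; the other tools and the can looked unmoved in the last pictures. I've handed the job in, but no verdict came back.

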